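# Nest the steel bowl set and put away the empty tin

### The arm

A 7-joint arm with a two-finger parallel gripper is mounted at the origin on the work surface. World frame = base frame: x ahead of the robot, y to its left, z up, the work surface at z = 0. Lengths are in m, angles in rad, forces in N, time in s.
With the tool pointing down it reaches from about 0.425 to 0.825 m from the base axis. Payload 3.6 kg.
Tool frame: the origin (TCP) lies on the centre line of the jaws, within the pads' length; the fingertips stand 22 mm ahead of it and the grasp point (between the pads) lies 3 mm ahead of it; z points along the fingers, y is the line along which they close (so a half turn about z gives the same grasp; the last joint's range is limited). The gripper opens to 85 mm and grips with 20 to 120 N. Pads are 22 mm wide; open, the fingers measure 114 mm over their backs; the gripper's body (76 mm by 85 mm) begins 54 mm behind the grasp point. The pads swing forward as they close: fully open they stand 13 mm farther back than shut.
Start: joints at [1.149, 0.615, -0.013, 1.423, 0.008, 1.103, -0.04], TCP at [0.251, -0.6, 0.253] pointing down, gripper open.
Joint ranges: [-3.12, 3.12], [-0.3, 2.06], [-1.34, 1.32], [0.26, 2.42], [-1.36, 4.5], [0.01, 1.98], [-2.84, 2.84]. Speed limits (rad/s): [2.79, 2.79, 3.14, 3.14, 3.14, 3.14, 3.14].

### API

Orientations are given as a 3x3 rotation matrix whose columns are the frame's x, y, z axes.
In Python, from plant import env gives the robot as it stands.
- The arm moves only by the tool arm_command, never from a script. Its argument "targets" is a list of rows, each an object with "xyz": the shift along the tool's x, y, z in units of 40 mm (1.0 is 40 mm), a list of three; "delta_rot": the turn, a rotation vector about the tool's x, y, z in units of 6 degrees (1.0 is 6 degrees), a list of three; "grip": the gripper's target within -1 to 1 (shut at 1, half-way at 0, fully open at -1). In form: [{"xyz": [dx, dy, dz], "delta_rot": [ax, ay, az], "grip": grip}, ...]. A call has 1 to 5 rows; each row shifts and turns the commanded pose from where the row before left it, along the tool's axes as they then stand; what a row does not reach is not made up. A row lasts 1/12 s, in which the tool goes at most 41.7 mm and 7.16 degrees, less where a joint would pass 70% of its speed; a pose out of reach is approached as far as the arm can. A call is refused whole if a number of a shift passes 1 or a number of a turn 1, either way. A call with a gripper value outside its range is refused whole. The fingers move at their own pace and stop on an object; the grip force is fixed at half the most. Time passes only in rows, so rows that do not move let the fingers close. It gives the time, the measured TCP pose, the force, the opening and the grip force at its end, in the units of the state.
- env.get_obs(): the state, without advancing time (a new reading comes with each control period).
- env.read_camera(name): name is "scene" or "side" or "wrist"; returns the picture (400x640x3 uint8, blue, green, red); there is no depth.
- env.calibration(name): a dict with "fx", "fy", "cx", "cy" (pixels), "cam_to_world" (4x4, takes a point from camera to world coordinates); the wrist camera has in their place "hand_eye" (4x4, takes a point from camera to tool coordinates, whose origin is the TCP and whose axes are the flange's). Camera axes: x right, y down, z forward; pixel columns grow to the right and rows downward; lengths in m; the calibration is good to about 2 mm. A picture is of the moment at which its call begins: read the wrist's pose just before it. calibration takes no time and is no camera call.
- env.job_done(): hands the job in; it is judged then, once.
The state is a dict: "clock": time; "joints": joint angles; "dq": joint speeds; "joint_efforts": joint torques, N m; "eef_pos": TCP position; "tool_rot": TCP orientation; "ft_force": force on the tool from outside, world axes, zero at the start; "wrist_torque": the same for the moment, N m; "width": finger opening in m; "grasp_force": force on a finger pad.
Only numpy, scipy, OpenCV 4.12 (cv2) and the standard library are available. Lean on these libraries where they do the work, as an engineer would, in place of code of your own. Each camera call takes 0.05 s, during which the arm holds its last target. There are 200 camera calls.

### The job

Put the steel nesting set together: set the open middle bowl into the big bowl and press it down through the rubber seal until it stands fully home on the bottom, and stand the empty one of the three look-alike lidded tins upright inside it. The other two tins are full of salt, which you can only tell by their weight; they stay standing on the counter. Leave everything else where it is.

Things in the scene. Friction and masses are not known exactly. Their poses are not given: they have to be found in the camera images.
- big_rim (a point): Big bowl, largest of the set: plain stainless steel, straight-sided, open, loose on the counter; 160 mm outside diameter, 66 mm high, wall 6 mm, floor 4 mm, about 0.8 kg. This point: centre of its mouth, level with the rim, 66 mm above its underside, 62 mm above its inner floor; z up along the axis.
- big_seal (a point): Black silicone seal round the big bowl's mouth; this point: centre of its springy lip, 7 mm below the rim; free inner diameter 118 mm. It grips the tapered middle bowl, which set in by its own weight (even with a full tin in it) stops 8 to 20 mm above the bottom; a straight push rising to 10 to 18 N, in the middle, slides it home, where it stays.
- middle_mid (a point): Middle bowl: plain stainless steel, open, upright, loose, 0.25 to 0.34 kg, 68 mm high, outside diameter 106 mm at the foot, tapering evenly to 128 mm at the rim. No handles. This point: on its axis half-way up, 34 mm above the underside; z up. Fully home in the big bowl its rim stands 6 mm above the big bowl's rim (this point 28 mm below that rim).
- middle_floor (a point): Centre of the middle bowl's inner floor, 5 mm above its underside. The floor is 90 mm across; inner diameter at the rim 112 mm. The wall is double, 8 mm thick, and leans outward about 9 degrees; it can be pinched at the rim, one finger inside and one outside, or pressed on this floor.
- tin1_mid (a point): One of three look-alike closed steel tins: 80 mm diameter, 60 mm high, lid fixed on, black round knob 24 mm wide, 22 mm high in the middle of the lid (30 to 52 mm above this point); loose, upright. One is empty (about 0.13 kg), two are full (about 0.45 kg), each within 15 per cent; any of the three numbers may be the empty one. This point: on the axis, 30 mm above the underside; z up.
- tin2_mid (a point): One of three look-alike closed steel tins: 80 mm diameter, 60 mm high, lid fixed on, black round knob 24 mm wide, 22 mm high in the middle of the lid (30 to 52 mm above this point); loose, upright. One is empty (about 0.13 kg), two are full (about 0.45 kg), each within 15 per cent; any of the three numbers may be the empty one. This point: on the axis, 30 mm above the underside; z up.
- tin3_mid (a point): One of three look-alike closed steel tins: 80 mm diameter, 60 mm high, lid fixed on, black round knob 24 mm wide, 22 mm high in the middle of the lid (30 to 52 mm above this point); loose, upright. One is empty (about 0.13 kg), two are full (about 0.45 kg), each within 15 per cent; any of the three numbers may be the empty one. This point: on the axis, 30 mm above the underside; z up.
- bowl: Bystander: round-bottomed stainless steel bowl, 170 mm rim diameter, 70 mm high, not of the set; origin at the centre of its underside.
- gasket: Bystander: red silicone gasket ring of the blender, 96 mm outside diameter, 6 mm thick, lying flat; origin at the centre of its underside.
- spoon: Bystander: wooden spoon, 220 mm long, lying along its x axis; origin at mid-length, underside.
- screwdriver: Bystander: grey plastic screwdriver, 200 mm long, lying along its x axis; origin at mid-length, underside.
- mug: Bystander: white mug, 82 mm in diameter, 95 mm high, handle to its +y; origin at the centre of its underside.
- jar: Bystander: the blender's glass jar, 220 mm high, 124 mm across the mouth, handle to its +y, standing beside the blender's white motor base; origin at the centre of its underside.

How it is judged:
By the outcome, as a careful person would: the job done as asked, in the order asked, and still so for the second after the job is handed in, with the robot touching nothing.
It also fails if it takes over 72 s, if anything falls off the work surface, if the arm or the gripper's body presses on something with over 40 N, if the wrist force passes 120 N, or if a joint passes its speed limit or range.

## Working session

There is one attempt and no reset: what is moved stays moved. The work goes in short steps, Python scripts to look and compute and a tool call to move; the robot and the scene stay as the last step left them, time stands still between calls to the robot, and variables do not carry over. Pictures are saved under pics/ and viewed, at most 12 in all, crops included, and the job is handed in when it is done.

Besides the shell and the picture viewer there is one more tool, called by a JSON object that holds its "name" and its "arguments". arm_command: Moves the arm, as the interface text tells. Its arguments: {"type":"object","properties":{"targets":{"type":"array"}},"required":["targets"]}

```bash
mkdir -p pics; ls; python3 - <<'E'
from plant import env
import cv2,numpy as np
for n in("scene","side"):
    c=env.calibration(n);print(n,{k:(np.round(v,4).tolist()) for k,v in c.items()})
    cv2.imwrite(f"pics/{n}0.png",env.read_camera(n))
print(env.calibration("wrist"))
o=env.get_obs();print({k:np.round(v,3).tolist() for k,v in o.items()})
E
```

```text
pics
scene {'fx': 440.4009, 'fy': 440.4009, 'cx': 316.585, 'cy': 196.7628, 'cam_to_world': [[-0.3014, 0.6813, -0.6671, 1.344], [0.9534, 0.2074, -0.2189, 0.2606], [-0.0108, -0.702, -0.7121, 0.8866], [0.0, 0.0, 0.0, 1.0]]}
side {'fx': 447.828, 'fy': 447.828, 'cx': 308.2077, 'cy': 202.6876, 'cam_to_world': [[-0.8677, -0.3144, 0.385, 0.0245], [-0.4969, 0.5691, -0.6551, 0.955], [-0.0131, -0.7598, -0.65, 1.0243], [0.0, 0.0, 0.0, 1.0]]}
{'fx': 356.90330293376866, 'fy': 356.90330293376866, 'cx': 319.94723030165693, 'cy': 196.69672658641105, 'hand_eye': array([[ 4.97939808e-04, -9.54282690e-01, -2.98905170e-01,
         7.43626039e-02],
       [ 9.99999860e-01,  4.21198775e-04,  3.21162189e-04,
        -2.83844553e-04],
       [-1.80581026e-04, -2.98905288e-01,  9.54282765e-01,
        -1.20701580e-01],
       [ 0.00000000e+00,  0.00000000e+00,  0.00000000e+00,
         1.00000000e+00]])}
{'clock': 0.1, 'joints': [1.149, 0.616, -0.013, 1.425, 0.008, 1.103, -0.04], 'dq': [-0.001, -0.003, -0.001, -0.004, 0.001, 0.0, -0.001], 'joint_efforts': [0.001, -47.038, 0.26, -17.157, 0.01, 0.006, 0.0], 'eef_pos': [0.25, -0.599, 0.252], 'tool_rot': [[0.923, 0.386, -0.001], [0.386, -0.923, 0.002], [-0.0, -0.002, -1.0]], 'ft_force': [0.378, 0.571, -0.676], 'wrist_torque': [-0.047, 0.028, 0.007], 'grasp_force': 0.0, 'width': 0.085}
```

View pics/scene0.png

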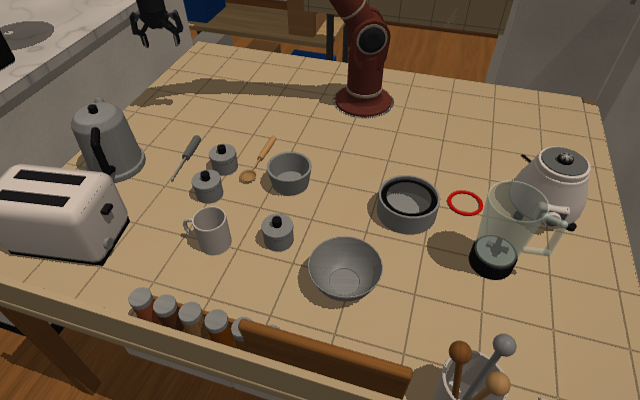

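View pics/side0.png

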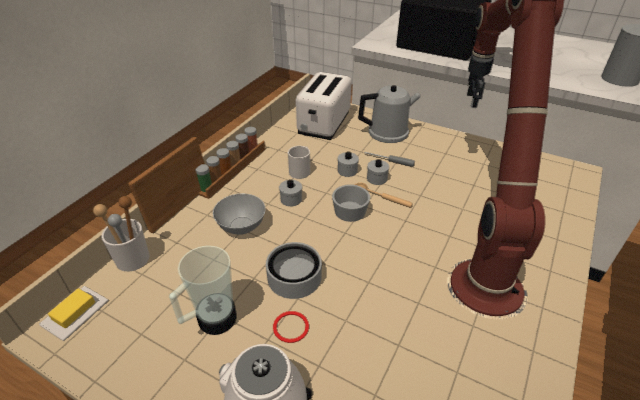

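The pictures show three tins (scene knobs ≈ (222,149), (207,176), (278,218)), the middle bowl at (289,172) and the big bowl at (408,203). I'll enlarge both views.

```bash
cat > h.py <<'E'
from plant import env
import cv2,numpy as np
def cam(n):
    c=env.calibration(n)
    if n=="wrist":
        o=env.get_obs();T=np.eye(4);T[:3,:3]=o["tool_rot"];T[:3,3]=o["eef_pos"];M=T@c["hand_eye"]
    else: M=np.array(c["cam_to_world"])
    return c,np.array(M)
def ray(c,M,uv):
    d=M[:3,:3]@np.array([(uv[0]-c["cx"])/c["fx"],(uv[1]-c["cy"])/c["fy"],1]);return M[:3,3],d
def at_z(c,M,uv,z):
    p,d=ray(c,M,uv);return (p+d*(z-p[2])/d[2])[:2]
def proj(c,M,P):
    P=np.atleast_2d(P);q=(P-M[:3,3])@M[:3,:3]
    return np.c_[q[:,0]/q[:,2]*c["fx"]+c["cx"],q[:,1]/q[:,2]*c["fy"]+c["cy"]]
def circ(x,y,z,r,n=48):
    a=np.linspace(0,2*np.pi,n,endpoint=False);return np.c_[x+r*np.cos(a),y+r*np.sin(a),0*a+z]
def fitc(c,M,pts,z):
    "circle centre/radius from rim pixel points at height z"
    P=np.array([at_z(c,M,p,z) for p in pts]);A=np.c_[2*P,np.ones(len(P))]
    s=np.linalg.lstsq(A,(P**2).sum(1),rcond=None)[0];return s[0],s[1],np.sqrt(s[2]+s[0]**2+s[1]**2)
E
python3 - <<'E'
import cv2
from h import *
a=cv2.imread("pics/scene0.png")[130:255,185:445];cv2.imwrite("pics/sc.png",cv2.resize(a,None,fx=3,fy=3,interpolation=2))
b=cv2.imread("pics/side0.png")[145:300,260:400];cv2.imwrite("pics/sd.png",cv2.resize(b,None,fx=3.8,fy=3.8,interpolation=2))
for n,kn in(("scene",[(222,149),(207,176),(278,218)]),("side",[(378,164),(348,156),(290,184)])):
    c,M=cam(n)
    for k in kn: print(n,at_z(c,M,k,.08))
for n,m,b in(("scene",(289,165),(408,196)),("side",(351,195),(294,264))):
    c,M=cam(n);print(n,at_z(c,M,m,.068),at_z(c,M,b,.066))
E
```

```text
scene [ 0.48323877 -0.30726482]
scene [ 0.59959443 -0.29499666]
scene [ 0.68595594 -0.05594909]
side [ 0.47047021 -0.30384716]
side [ 0.58697811 -0.29747956]
side [ 0.68700046 -0.05185495]
scene [ 0.48017611 -0.10302845] [0.50307319 0.23606854]
side [ 0.4852521  -0.11245352] [0.49434923 0.24102464]
```

View pics/sc.png

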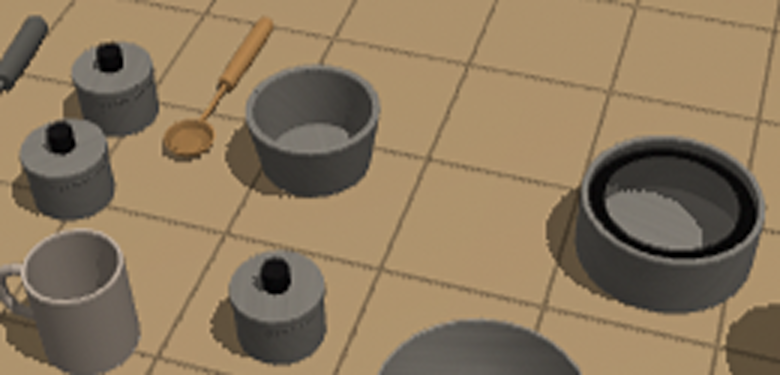

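View pics/sd.png

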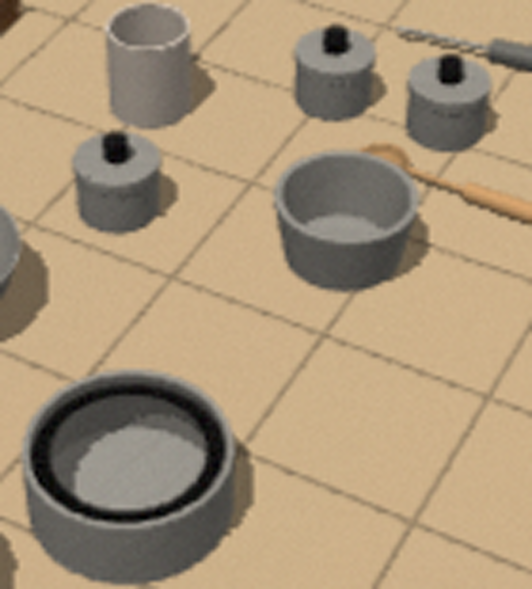

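```bash
python3 - <<'E'
from h import *
from scipy.optimize import least_squares
S=lambda p:(p[0]/3+185-.33,p[1]/3+130-.33); D=lambda p:(p[0]/3.8+260-.37,p[1]/3.8+145-.37)
cs,cd=cam("scene"),cam("side")
for n,a,b in(("A",(109,46),(451,58)),("B",(60,125),(336,31)),("C",(275,261),(116,135))):
    print(n,at_z(*cs,S(a),.082),at_z(*cd,D(b),.082))
for n,z,r,ps,pd in(("mid",.068,.064,[(246,108),(379,108),(315,65)],[(275,200),(418,200),(347,151)]),
  ("big",.066,.08,[(581,205),(764,208),(670,136)],[(24,455),(236,450),(133,370)])):
    for c,f,p in((cs,S,ps),(cd,D,pd)):
        P=np.array([at_z(*c,f(q),z) for q in p])
        s=least_squares(lambda x:np.hypot(*(P-x).T)-r,P.mean(0)+[0.0,0]);print(n,s.x,s.fun)
E
```

```text
A [ 0.4695645  -0.31681395] [ 0.47856881 -0.32531895]
B [ 0.58636507 -0.30853574] [ 0.59477135 -0.31372954]
C [ 0.68468287 -0.06066118] [ 0.69633872 -0.06823066]
mid [ 0.48409116 -0.10220984] [-1.66977526e-03 -1.66874746e-03  6.10888619e-05]
mid [ 0.48345987 -0.10641601] [-0.00128152 -0.00126548 -0.00023013]
big [0.50114868 0.23653671] [-0.00048719 -0.00047373 -0.00013181]
big [0.4984406  0.23502698] [-4.98254589e-04 -4.96407537e-04 -7.67964483e-05]
```

Both views agree within a few mm. The middle bowl is at about (0.484,-0.104), the big bowl at (0.500,0.236), and the tins near (0.475,-0.315), (0.592,-0.31) and (0.690,-0.062). I'm moving above the middle bowl now.

{"name": "arm_command", "arguments": {"targets": [{"xyz": [0.785,-0.588,0.14],"delta_rot": [0,0,0],"grip": -1},{"xyz": [0.785,-0.588,0.14],"delta_rot": [0,0,0],"grip": -1},{"xyz": [0.785,-0.588,0.14],"delta_rot": [0,0,0],"grip": -1},{"xyz": [0.785,-0.588,0.14],"delta_rot": [0,0,0],"grip": -1},{"xyz": [0.785,-0.588,0.14],"delta_rot": [0,0,0],"grip": -1}]}}

```text
clock: 0.52
eef_pos: [0.3505, -0.4288, 0.2247]
tool_rot: [[0.923, 0.385, -0.0], [0.385, -0.923, 0.001], [-0.0, -0.001, -1.0]]
ft_force: [0.6, -1.6, 0.0]
width: 0.0856
grasp_force: 0.0
```

{"name": "arm_command", "arguments": {"targets": [{"xyz": [0.785,-0.588,0.14],"delta_rot": [0,0,0],"grip": -1},{"xyz": [0.785,-0.588,0.14],"delta_rot": [0,0,0],"grip": -1},{"xyz": [0.785,-0.588,0.14],"delta_rot": [0,0,0],"grip": -1},{"xyz": [0.785,-0.588,0.14],"delta_rot": [0,0,0],"grip": -1},{"xyz": [0.785,-0.588,0.14],"delta_rot": [0,0,0],"grip": -1}]}}

```text
clock: 0.93
eef_pos: [0.4501, -0.2598, 0.1969]
tool_rot: [[0.923, 0.385, -0.0], [0.385, -0.923, 0.0], [-0.0, -0.0, -1.0]]
ft_force: [1.5, -0.2, -0.7]
width: 0.0853
grasp_force: 0.0
```

{"name": "arm_command", "arguments": {"targets": [{"xyz": [0.785,-0.588,0.14],"delta_rot": [0,0,0],"grip": -1},{"xyz": [0.785,-0.588,0.14],"delta_rot": [0,0,0],"grip": -1},{"xyz": [0.785,-0.588,0.14],"delta_rot": [0,0,0],"grip": -1},{"xyz": [0,0,0],"delta_rot": [0,0,0],"grip": -1},{"xyz": [0,0,0],"delta_rot": [0,0,0],"grip": -1}]}}

```text
clock: 1.35
eef_pos: [0.5103, -0.1566, 0.1798]
tool_rot: [[0.92, 0.392, -0.001], [0.392, -0.92, 0.002], [-0.0, -0.002, -1.0]]
ft_force: [0.4, -0.9, -0.1]
width: 0.0852
grasp_force: 0.0
```

```bash
python3 - <<'E'
from h import *
c,M=cam("wrist");im=env.read_camera("wrist")
for r,z in((.064,.068),(.045,.005)):
    for p in proj(c,M,circ(.484,-.104,z,r)): cv2.circle(im,(int(p[0]),int(p[1])),0,(0,0,255),-1)
for x,y in((.475,-.315),(.592,-.31),(.69,-.062)):
    for p in proj(c,M,circ(x,y,.082,.012,20)): cv2.circle(im,(int(p[0]),int(p[1])),0,(0,255,0),-1)
cv2.imwrite("pics/w1.png",im);o=env.get_obs();print(o["clock"],o["eef_pos"],o["tool_rot"],o["ft_force"])
E
```

```text
1.4 [ 0.50924642 -0.15941567  0.18001519] [[ 9.21752646e-01  3.87775897e-01 -1.38343690e-03]
 [ 3.87776381e-01 -9.21753476e-01  8.94113715e-05]
 [-1.24051619e-03 -6.18879321e-04 -9.99999039e-01]] [ 0.37148064 -1.29686372  0.41971683]
```

View pics/w1.png

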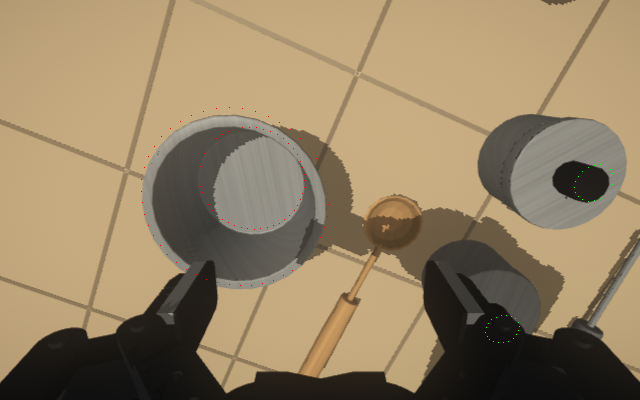

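```bash
python3 - <<'E'
from h import *
c,M=cam("wrist")
pts=[(142,192),(152,155),(185,125),(227,115),(270,126),(306,155),(324,195),(240,288),(165,255)]
print(fitc(c,M,pts,.068))
print(fitc(c,M,[(199,185),(205,211),(220,228),(252,231),(283,224),(303,200)],.005))
for p in((585,182),):print(at_z(c,M,p,.082),"B knob")
print(fitc(c,M,[(511,190),(530,222),(557,229),(590,222),(621,180),(626,152),(600,120)],.06))
E
```

```text
(np.float64(0.47943261085380473), np.float64(-0.10691617268993617), np.float64(0.06285505182518686))
(np.float64(0.47763309477668336), np.float64(-0.10692736950392123), np.float64(0.04554359828855392))
[ 0.58865941 -0.30793157] B knob
(np.float64(0.5885954706351735), np.float64(-0.3123624030077355), np.float64(0.03965091340640533))
```

{"name": "arm_command", "arguments": {"targets": [{"xyz": [0,0,0],"delta_rot": [0.8,0,0],"grip": -1},{"xyz": [0,0,0],"delta_rot": [0.8,0,0],"grip": -1},{"xyz": [-0.055,0.158,0.853],"delta_rot": [0,0,0],"grip": -1},{"xyz": [-0.055,0.158,0.853],"delta_rot": [0,0,0],"grip": -1},{"xyz": [-0.055,0.158,0.853],"delta_rot": [0,0,0],"grip": -1}]}}

```text
clock: 1.82
eef_pos: [0.5032, -0.1679, 0.0757]
tool_rot: [[0.925, 0.376, -0.062], [0.381, -0.912, 0.152], [0.0, -0.164, -0.986]]
ft_force: [-0.7, -0.7, -0.4]
width: 0.0856
grasp_force: 0.0
```

{"name": "arm_command", "arguments": {"targets": [{"xyz": [0,0,0],"delta_rot": [0,0,0],"grip": -1},{"xyz": [0,0,0],"delta_rot": [0,0,0],"grip": -1}]}}

```text
clock: 1.98
eef_pos: [0.5019, -0.1659, 0.0754]
tool_rot: [[0.924, 0.376, -0.068], [0.382, -0.911, 0.155], [-0.004, -0.169, -0.986]]
ft_force: [-0.1, -1.0, -0.1]
width: 0.0855
grasp_force: 0.0
```

{"name": "arm_command", "arguments": {"targets": [{"xyz": [0.02,-0.04,0],"delta_rot": [0,0,0],"grip": 0},{"xyz": [0,0,0],"delta_rot": [0,0,0],"grip": 1},{"xyz": [0,0,0],"delta_rot": [0,0,0],"grip": 1},{"xyz": [0,0,0],"delta_rot": [0,0,0],"grip": 1},{"xyz": [0,0,0],"delta_rot": [0,0,0],"grip": 1}]}}

```text
clock: 2.4
eef_pos: [0.5047, -0.1626, 0.0779]
tool_rot: [[0.923, 0.381, -0.062], [0.386, -0.91, 0.153], [0.002, -0.165, -0.986]]
ft_force: [0.9, 0.8, 0.2]
width: 0.0251
grasp_force: 0.0
```

{"name": "arm_command", "arguments": {"targets": [{"xyz": [0,0,0],"delta_rot": [0,0,0],"grip": 1},{"xyz": [0,0,0],"delta_rot": [0,0,0],"grip": 1},{"xyz": [0,0,0],"delta_rot": [0,0,0],"grip": 1},{"xyz": [0,0,0],"delta_rot": [0,0,0],"grip": 1},{"xyz": [0,0,0],"delta_rot": [0,0,0],"grip": 1}]}}

```text
clock: 2.82
eef_pos: [0.5043, -0.1618, 0.0775]
tool_rot: [[0.922, 0.381, -0.064], [0.386, -0.909, 0.155], [0.001, -0.167, -0.986]]
ft_force: [-0.6, 1.1, 5.5]
width: 0.0062
grasp_force: 58.2
```

{"name": "arm_command", "arguments": {"targets": [{"xyz": [0,-0.08,-0.5],"delta_rot": [0,0,0],"grip": 1},{"xyz": [0,-0.13,-0.8],"delta_rot": [0,0,0],"grip": 1},{"xyz": [0,-0.13,-0.8],"delta_rot": [0,0,0],"grip": 1},{"xyz": [0,-0.13,-0.8],"delta_rot": [0,0,0],"grip": 1},{"xyz": [0,0,0],"delta_rot": [0,0,0],"grip": 1}]}}

```text
clock: 3.23
eef_pos: [0.5078, -0.1644, 0.1998]
tool_rot: [[0.923, 0.382, -0.053], [0.385, -0.911, 0.15], [0.009, -0.158, -0.987]]
ft_force: [1.1, -0.3, -2.9]
width: 0.0067
grasp_force: 58.9
```

```bash
python3 - <<'E'
from h import *
c,M=cam("wrist");o=env.get_obs();cv2.imwrite("pics/w2.png",env.read_camera("wrist"));a=env.read_camera("side")
b=np.vstack([cv2.resize(cv2.imread("pics/w2.png"),(480,300)),a[100:300,160:640]]);cv2.imwrite("pics/c2.png",b)
print(o["eef_pos"],o["tool_rot"],o["ft_force"],o["width"],o["grasp_force"])
E
```

```text
[ 0.50782384 -0.164441    0.19975823] [[ 0.92276085  0.38176406 -0.05261756]
 [ 0.38526329 -0.91059991  0.14959948]
 [ 0.00919816 -0.15831616 -0.98734563]] [ 1.06680359 -0.31588565 -2.93037412] 0.0067408106169022566 58.86739464767743
```

View pics/c2.png

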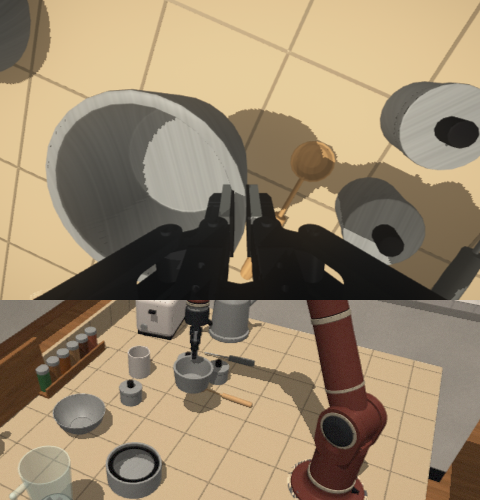

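The bowl is held level about 12 cm up and weighs about 2.9 N. I'm carrying it over the big bowl.

{"name": "arm_command", "arguments": {"targets": [{"xyz": [0.18,-0.38,0.062],"delta_rot": [0,0,0],"grip": 1},{"xyz": [0.36,-0.765,0.124],"delta_rot": [0,0,0],"grip": 1},{"xyz": [0.36,-0.765,0.124],"delta_rot": [0,0,0],"grip": 1},{"xyz": [0.36,-0.765,0.124],"delta_rot": [0,0,0],"grip": 1},{"xyz": [0.36,-0.765,0.124],"delta_rot": [0,0,0],"grip": 1}]}}

```text
clock: 3.75
eef_pos: [0.5086, -0.0085, 0.1928]
tool_rot: [[0.923, 0.379, -0.069], [0.385, -0.91, 0.154], [-0.005, -0.169, -0.986]]
ft_force: [0.8, 0.2, -2.7]
width: 0.0065
grasp_force: 58.5
```

{"name": "arm_command", "arguments": {"targets": [{"xyz": [0.36,-0.765,0.124],"delta_rot": [0,0,0],"grip": 1},{"xyz": [0.36,-0.765,0.124],"delta_rot": [0,0,0],"grip": 1},{"xyz": [0.36,-0.765,0.124],"delta_rot": [0,0,0],"grip": 1},{"xyz": [0.36,-0.765,0.124],"delta_rot": [0,0,0],"grip": 1},{"xyz": [0.36,-0.765,0.124],"delta_rot": [0,0,0],"grip": 1}]}}

```text
clock: 4.17
eef_pos: [0.5152, 0.162, 0.1936]
tool_rot: [[0.923, 0.38, -0.07], [0.386, -0.91, 0.152], [-0.006, -0.167, -0.986]]
ft_force: [0.7, -1.1, -2.3]
width: 0.0068
grasp_force: 58.5
```

{"name": "arm_command", "arguments": {"targets": [{"xyz": [0.18,-0.38,0.062],"delta_rot": [0,0,0],"grip": 1},{"xyz": [0,0,0],"delta_rot": [0,0,0],"grip": 1},{"xyz": [0,0,0],"delta_rot": [0,0,0],"grip": 1},{"xyz": [0,0,0],"delta_rot": [0,0,0],"grip": 1}]}}

```text
clock: 4.5
eef_pos: [0.5168, 0.1763, 0.1943]
tool_rot: [[0.923, 0.379, -0.068], [0.385, -0.911, 0.151], [-0.005, -0.166, -0.986]]
ft_force: [-0.2, -0.2, -2.4]
width: 0.0065
grasp_force: 58.4
```

```bash
python3 - <<'E'
from h import *
c,M=cam("wrist");o=env.get_obs();a=env.read_camera("wrist");cv2.imwrite("pics/w3.png",a)
s=env.read_camera("scene");cv2.imwrite("pics/s3.png",s)
T=o["eef_pos"];R=o["tool_rot"];print(T,R,o["ft_force"],o["width"])
b=np.vstack([cv2.resize(a,(480,300)),cv2.resize(s[100:250,340:500],None,fx=2,fy=2)[:,:480] if 0 else cv2.resize(s[110:240,330:522],(480,325))]);cv2.imwrite("pics/c3.png",b[:600])
E
```

```text
[0.51679261 0.17628516 0.19431912] [[ 0.92302215  0.37869895 -0.06795007]
 [ 0.3847187  -0.9105816   0.15110484]
 [-0.00465084 -0.16561477 -0.98617956]] [-0.17080202 -0.21468251 -2.39882129] 0.006532677561055942
```

View pics/c3.png

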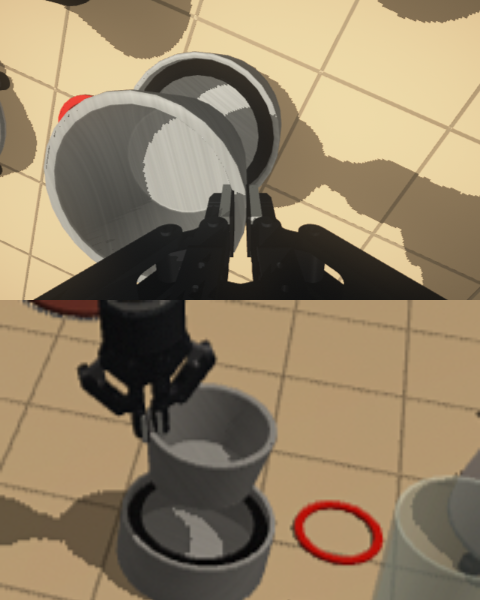

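```bash
python3 - <<'E'
from h import *
from scipy.optimize import least_squares
c,M=cam("wrist")
k=4/3
def f(p,z,r):
    P=np.array([at_z(c,M,(a*k,b*k),z) for a,b in p]);s=least_squares(lambda x:np.hypot(*(P-x).T)-r,P.mean(0));print(s.x,np.round(s.fun,4))
f([(138,88),(165,62),(200,52),(240,61),(268,88),(281,118),(277,150)],.066,.08)
f([(46,165),(52,138),(68,111),(95,94),(125,89),(165,98),(50,195),(62,225)],.185,.064)
E
```

```text
[0.49817455 0.23362289] [-0.0018 -0.0018 -0.0002  0.0019  0.0009  0.0005 -0.0043]
[0.49277561 0.22956009] [-0.0001 -0.0003  0.0007  0.0006  0.0002 -0.0012 -0.0006 -0.    ]
```

{"name": "arm_command", "arguments": {"targets": [{"xyz": [0.05,0.125,0.9],"delta_rot": [0,0,0],"grip": 1},{"xyz": [0.05,0.125,0.8],"delta_rot": [0,0,0],"grip": 1},{"xyz": [0.05,0.12,0.45],"delta_rot": [0,0,0],"grip": 1},{"xyz": [0,0,0.1],"delta_rot": [0,0,0],"grip": 1},{"xyz": [0,0,0.1],"delta_rot": [0,0,0],"grip": 1}]}}

```text
clock: 5.02
eef_pos: [0.5226, 0.1804, 0.1007]
tool_rot: [[0.923, 0.378, -0.066], [0.384, -0.91, 0.153], [-0.002, -0.167, -0.986]]
ft_force: [-1.2, -0.8, 2.2]
width: 0.0064
grasp_force: 59.0
```

{"name": "arm_command", "arguments": {"targets": [{"xyz": [0,0,0],"delta_rot": [0,0,0],"grip": 1},{"xyz": [0,0,0],"delta_rot": [0,0,0],"grip": 1}]}}

```text
clock: 5.18
eef_pos: [0.5226, 0.1807, 0.1018]
tool_rot: [[0.923, 0.38, -0.065], [0.385, -0.91, 0.153], [-0.001, -0.166, -0.986]]
ft_force: [-0.9, -0.6, -2.2]
width: 0.0065
grasp_force: 58.3
```

{"name": "arm_command", "arguments": {"targets": [{"xyz": [0,0.02,0.1],"delta_rot": [0,0,0],"grip": 1},{"xyz": [0,0,0],"delta_rot": [0,0,0],"grip": 1},{"xyz": [0,0,0],"delta_rot": [0,0,0],"grip": 1}]}}

```text
clock: 5.43
eef_pos: [0.5232, 0.1807, 0.0978]
tool_rot: [[0.923, 0.38, -0.063], [0.385, -0.91, 0.153], [0.001, -0.166, -0.986]]
ft_force: [-1.2, -2.6, 1.4]
width: 0.0063
grasp_force: 58.9
```

{"name": "arm_command", "arguments": {"targets": [{"xyz": [0,0,0],"delta_rot": [0,0,0],"grip": 0},{"xyz": [0,0,0],"delta_rot": [0,0,0],"grip": 0},{"xyz": [0,0,0],"delta_rot": [0,0,0],"grip": 0},{"xyz": [0,0,0],"delta_rot": [0,0,0],"grip": 0},{"xyz": [0,-0.06,-0.4],"delta_rot": [0,0,0],"grip": 0}]}}

```text
clock: 5.85
eef_pos: [0.5215, 0.1808, 0.1112]
tool_rot: [[0.923, 0.38, -0.069], [0.386, -0.91, 0.153], [-0.005, -0.168, -0.986]]
ft_force: [0.1, -1.4, -0.1]
width: 0.0428
grasp_force: 0.0
```

{"name": "arm_command", "arguments": {"targets": [{"xyz": [0,-0.16,-0.95],"delta_rot": [0,0,0],"grip": 0},{"xyz": [0,-0.16,-0.95],"delta_rot": [0,0,0],"grip": 0},{"xyz": [0,0,0],"delta_rot": [-0.8,0,0],"grip": 0},{"xyz": [0,0,0],"delta_rot": [-0.8,0,0],"grip": 0},{"xyz": [0,0,0],"delta_rot": [0,0,0],"grip": 0}]}}

```text
clock: 6.27
eef_pos: [0.5218, 0.1865, 0.1917]
tool_rot: [[0.919, 0.393, 0.002], [0.393, -0.919, 0.003], [0.003, -0.002, -1.0]]
ft_force: [-0.9, 1.8, -0.1]
width: 0.0427
grasp_force: 0.0
```

```bash
python3 - <<'E'
from h import *
c,M=cam("wrist");o=env.get_obs();a=env.read_camera("wrist");cv2.imwrite("pics/w4.png",a)
print(o["eef_pos"],o["tool_rot"],o["ft_force"],o["width"])
E
```

```text
[0.52181322 0.18649276 0.19166339] [[ 0.91942632  0.39325471  0.00244394]
 [ 0.39324786 -0.91942806  0.00285717]
 [ 0.00337062 -0.00166588 -0.99999293]] [-0.8923404   1.78266743 -0.05908826] 0.042689935176768085
```

View pics/w4.png

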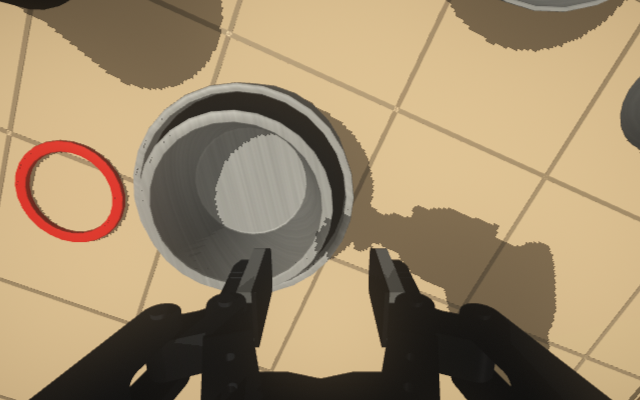

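```bash
python3 - <<'E'
from h import *
c,M=cam("wrist")
print(fitc(c,M,[(135,185),(175,105),(237,83),(300,105),(353,190)],.066))
for z in(.018,.025): print(z,fitc(c,M,[(195,175),(206,215),(255,234),(304,200),(306,180)],z))
for z in(.08,.09): print(z,fitc(c,M,[(138,190),(152,150),(185,120),(228,110),(285,125),(333,200),(165,252)],z))
o=env.get_obs();print(o["eef_pos"])
E
```

```text
(np.float64(0.49701353254506286), np.float64(0.2338171353579706), np.float64(0.07821937251022056))
0.018 (np.float64(0.49296290602706044), np.float64(0.2377011325847025), np.float64(0.0477011444198624))
0.025 (np.float64(0.4952821325690771), np.float64(0.2371262926467137), np.float64(0.046563865622991356))
0.08 (np.float64(0.49470243830544985), np.float64(0.235506890224784), np.float64(0.06532797520203736))
0.09 (np.float64(0.4988274488509108), np.float64(0.23456059685159708), np.float64(0.06250728254198377))
[0.52192977 0.18454993 0.19081275]
```

{"name": "arm_command", "arguments": {"targets": [{"xyz": [-0.05,-0.695,0],"delta_rot": [0,0,0],"grip": 1},{"xyz": [-0.05,-0.695,0],"delta_rot": [0,0,0],"grip": 1},{"xyz": [0,0,0.8],"delta_rot": [0,0,0],"grip": 1},{"xyz": [0,0,0.9],"delta_rot": [0,0,0],"grip": 1},{"xyz": [0,0,0.9],"delta_rot": [0,0,0],"grip": 1}]}}

```text
clock: 6.73
eef_pos: [0.4987, 0.2303, 0.0854]
tool_rot: [[0.923, 0.385, 0.001], [0.385, -0.923, 0.002], [0.002, -0.001, -1.0]]
ft_force: [0.4, -0.8, -1.0]
width: -0.0001
grasp_force: 0.0
```

{"name": "arm_command", "arguments": {"targets": [{"xyz": [0,0,0.4],"delta_rot": [0,0,0],"grip": 1},{"xyz": [0,0,0.2],"delta_rot": [0,0,0],"grip": 1},{"xyz": [0,0,0],"delta_rot": [0,0,0],"grip": 1},{"xyz": [0,0,0],"delta_rot": [0,0,0],"grip": 1}]}}

```text
clock: 7.07
eef_pos: [0.4987, 0.2302, 0.0625]
tool_rot: [[0.923, 0.384, 0.0], [0.384, -0.923, 0.001], [0.0, -0.0, -1.0]]
ft_force: [0.0, -0.2, 0.4]
width: 0.0001
grasp_force: 0.0
```

{"name": "arm_command", "arguments": {"targets": [{"xyz": [0,-0.1,0.15],"delta_rot": [0,0,0],"grip": 1},{"xyz": [0,0,0.15],"delta_rot": [0,0,0],"grip": 1},{"xyz": [0,0,0.1],"delta_rot": [0,0,0],"grip": 1},{"xyz": [0,0,0.1],"delta_rot": [0,0,0],"grip": 1},{"xyz": [0,0,0],"delta_rot": [0,0,0],"grip": 1}]}}

```text
clock: 7.48
eef_pos: [0.4972, 0.235, 0.0428]
tool_rot: [[0.923, 0.386, 0.002], [0.386, -0.923, 0.001], [0.002, -0.0, -1.0]]
ft_force: [-0.2, -0.3, 1.3]
width: 0.0
grasp_force: 0.4
```

{"name": "arm_command", "arguments": {"targets": [{"xyz": [0,0,0.05],"delta_rot": [0,0,0],"grip": 1},{"xyz": [0,0,0.05],"delta_rot": [0,0,0],"grip": 1},{"xyz": [0,0,0],"delta_rot": [0,0,0],"grip": 1}]}}

```text
clock: 7.73
eef_pos: [0.4974, 0.2349, 0.0393]
tool_rot: [[0.923, 0.386, 0.003], [0.386, -0.923, 0.001], [0.003, -0.0, -1.0]]
ft_force: [0.0, 0.3, 5.6]
width: -0.0001
grasp_force: 2.2
```

Contact has been made, so I'm pressing on in small steps.

{"name": "arm_command", "arguments": {"targets": [{"xyz": [0,0,0.05],"delta_rot": [0,0,0],"grip": 1},{"xyz": [0,0,0.05],"delta_rot": [0,0,0],"grip": 1},{"xyz": [0,0,0],"delta_rot": [0,0,0],"grip": 1}]}}

```text
clock: 7.98
eef_pos: [0.4977, 0.235, 0.0356]
tool_rot: [[0.923, 0.386, 0.003], [0.386, -0.923, 0.002], [0.004, -0.0, -1.0]]
ft_force: [-0.0, -0.3, 6.9]
width: 0.0002
grasp_force: 3.3
```

{"name": "arm_command", "arguments": {"targets": [{"xyz": [0,0,0.05],"delta_rot": [0,0,0],"grip": 1},{"xyz": [0,0,0.05],"delta_rot": [0,0,0],"grip": 1},{"xyz": [0,0,0],"delta_rot": [0,0,0],"grip": 1}]}}

```text
clock: 8.23
eef_pos: [0.498, 0.2351, 0.0322]
tool_rot: [[0.923, 0.385, 0.004], [0.385, -0.923, 0.002], [0.004, -0.0, -1.0]]
ft_force: [-0.3, -0.6, 10.2]
width: -0.0
grasp_force: 5.1
```

{"name": "arm_command", "arguments": {"targets": [{"xyz": [0,0,0.05],"delta_rot": [0,0,0],"grip": 1},{"xyz": [0,0,0.05],"delta_rot": [0,0,0],"grip": 1},{"xyz": [0,0,0],"delta_rot": [0,0,0],"grip": 1}]}}

```text
clock: 8.48
eef_pos: [0.4981, 0.2352, 0.031]
tool_rot: [[0.923, 0.385, 0.005], [0.385, -0.923, 0.002], [0.005, -0.0, -1.0]]
ft_force: [-4.0, -1.8, 29.4]
width: 0.0002
grasp_force: 14.9
```

{"name": "arm_command", "arguments": {"targets": [{"xyz": [0,0,0.03],"delta_rot": [0,0,0],"grip": 1},{"xyz": [0,0,0],"delta_rot": [0,0,0],"grip": 1}]}}

```text
clock: 8.65
eef_pos: [0.4981, 0.2352, 0.031]
tool_rot: [[0.923, 0.385, 0.005], [0.385, -0.923, 0.002], [0.005, -0.0, -1.0]]
ft_force: [-6.9, -3.8, 37.5]
width: -0.0003
grasp_force: 18.9
```

It's home: TCP is at 0.031, which matches the predicted floor height of 9 mm, and the force rose steeply. Next I retract and go to the nearest tin.

{"name": "arm_command", "arguments": {"targets": [{"xyz": [0,0,-0.3],"delta_rot": [0,0,0],"grip": 1},{"xyz": [0,0,-0.9],"delta_rot": [0,0,0],"grip": 1},{"xyz": [0,0,-1],"delta_rot": [0,0,0],"grip": 1},{"xyz": [0,0,-1],"delta_rot": [0,0,0],"grip": 0},{"xyz": [0,0,-0.9],"delta_rot": [0,0,0],"grip": 0}]}}

```text
clock: 9.07
eef_pos: [0.4961, 0.2344, 0.1914]
tool_rot: [[0.923, 0.386, 0.0], [0.386, -0.923, 0.0], [0.0, -0.0, -1.0]]
ft_force: [0.8, 0.5, 0.0]
width: 0.0231
grasp_force: 0.0
```

{"name": "arm_command", "arguments": {"targets": [{"xyz": [0.15,0.87,0],"delta_rot": [0,0,0],"grip": 0},{"xyz": [0.15,0.87,0],"delta_rot": [0,0,0],"grip": 0},{"xyz": [0.15,0.87,0],"delta_rot": [0,0,0],"grip": 0},{"xyz": [0.15,0.87,0],"delta_rot": [0,0,0],"grip": 0},{"xyz": [0.15,0.87,0],"delta_rot": [0,0,0],"grip": 0}]}}

```text
clock: 9.48
eef_pos: [0.5914, 0.084, 0.1891]
tool_rot: [[0.923, 0.386, -0.0], [0.386, -0.923, -0.0], [-0.0, -0.0, -1.0]]
ft_force: [0.9, -0.0, -1.0]
width: 0.0429
grasp_force: 0.0
```

{"name": "arm_command", "arguments": {"targets": [{"xyz": [0.15,0.87,0],"delta_rot": [0,0,0],"grip": 0},{"xyz": [0.15,0.87,0],"delta_rot": [0,0,0],"grip": 0},{"xyz": [0.15,0.87,0],"delta_rot": [0,0,0],"grip": 0},{"xyz": [0.15,0.87,0],"delta_rot": [0,0,0],"grip": 0},{"xyz": [0.15,0.87,0],"delta_rot": [0,0,0],"grip": 0}]}}

```text
clock: 9.9
eef_pos: [0.6861, -0.065, 0.1888]
tool_rot: [[0.923, 0.386, -0.001], [0.386, -0.923, 0.0], [-0.001, -0.001, -1.0]]
ft_force: [1.4, 0.8, -0.4]
width: 0.0426
grasp_force: 0.0
```

{"name": "arm_command", "arguments": {"targets": [{"xyz": [0,0,0],"delta_rot": [0,0,0],"grip": 0},{"xyz": [0,0,0],"delta_rot": [0,0,0],"grip": 0},{"xyz": [0,0,0],"delta_rot": [0,0,0],"grip": 0}]}}

```text
clock: 10.15
eef_pos: [0.6853, -0.0627, 0.1884]
tool_rot: [[0.923, 0.386, -0.002], [0.386, -0.923, 0.001], [-0.001, -0.002, -1.0]]
ft_force: [-0.6, 0.1, -0.6]
width: 0.0427
grasp_force: 0.0
```

```bash
python3 - <<'E'
from h import *
c,M=cam("wrist");o=env.get_obs();a=env.read_camera("wrist");cv2.imwrite("pics/w5.png",a)
s=env.read_camera("scene")[140:260,180:460]
b=np.zeros((600,640,3),np.uint8);b[:400]=a;b[400:]=cv2.resize(s,(467,200))[:, :467].repeat(1,0) if 0 else np.hstack([cv2.resize(s[30:110,180:280],(250,200)),cv2.resize(s,(390,200))])
cv2.imwrite("pics/c5.png",b)
print(o["clock"],o["eef_pos"],o["tool_rot"],o["ft_force"],o["width"])
print(proj(c,M,[(.688,-.063,.082)]))
E
```

```text
10.15 [ 0.6852715  -0.06271325  0.18842088] [[ 0.92259996  0.38575421 -0.00173507]
 [ 0.38575672 -0.92259937  0.00146769]
 [-0.00103461 -0.0020234  -0.99999742]] [-0.58538326  0.10568567 -0.56850407] 0.04270629915862274
[[322.55464218 197.71095836]]
```

View pics/c5.png

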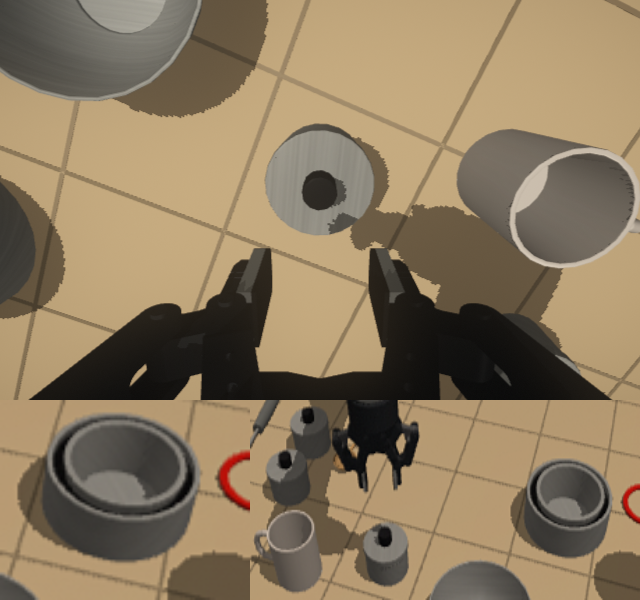

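The nest looks home and level, with the middle rim just above the big rim. Tin C's knob is at (319,190). I'm descending onto it to weigh the tin.

{"name": "arm_command", "arguments": {"targets": [{"xyz": [0.18,-0.02,0.5],"delta_rot": [0,0,0],"grip": 0},{"xyz": [0,0,0.9],"delta_rot": [0,0,0],"grip": 0},{"xyz": [0,0,0.8],"delta_rot": [0,0,0],"grip": 0},{"xyz": [0,0,0.35],"delta_rot": [0,0,0],"grip": 0},{"xyz": [0,0,0],"delta_rot": [0,0,0],"grip": 0}]}}

```text
clock: 10.67
eef_pos: [0.6892, -0.0576, 0.0828]
tool_rot: [[0.921, 0.388, -0.008], [0.388, -0.922, 0.002], [-0.007, -0.005, -1.0]]
ft_force: [0.2, -0.3, -0.1]
width: 0.0426
grasp_force: 0.0
```

{"name": "arm_command", "arguments": {"targets": [{"xyz": [0,0,0],"delta_rot": [0,0,0],"grip": 1},{"xyz": [0,0,0],"delta_rot": [0,0,0],"grip": 1},{"xyz": [0,0,0],"delta_rot": [0,0,0],"grip": 1},{"xyz": [0,0,0],"delta_rot": [0,0,0],"grip": 1},{"xyz": [0,0,0],"delta_rot": [0,0,0],"grip": 1}]}}

```text
clock: 11.08
eef_pos: [0.6931, -0.0598, 0.0888]
tool_rot: [[0.923, 0.386, 0.003], [0.386, -0.923, 0.0], [0.003, 0.001, -1.0]]
ft_force: [-1.4, -0.4, 2.4]
width: 0.0218
grasp_force: 59.1
```

{"name": "arm_command", "arguments": {"targets": [{"xyz": [0,0,-0.15],"delta_rot": [0,0,0],"grip": 1},{"xyz": [0,0,-0.25],"delta_rot": [0,0,0],"grip": 1},{"xyz": [0,0,0],"delta_rot": [0,0,0],"grip": 1},{"xyz": [0,0,0],"delta_rot": [0,0,0],"grip": 1}]}}

```text
clock: 11.42
eef_pos: [0.693, -0.0602, 0.1045]
tool_rot: [[0.923, 0.385, 0.003], [0.385, -0.923, -0.0], [0.002, 0.001, -1.0]]
ft_force: [0.5, -0.2, -1.6]
width: 0.0216
grasp_force: 59.0
```

{"name": "arm_command", "arguments": {"targets": [{"xyz": [0,0,0],"delta_rot": [0,0,0],"grip": 1},{"xyz": [0,0,0],"delta_rot": [0,0,0],"grip": 1}]}}

```text
clock: 11.58
eef_pos: [0.6919, -0.06, 0.1028]
tool_rot: [[0.923, 0.385, -0.001], [0.385, -0.923, 0.0], [-0.001, -0.0, -1.0]]
ft_force: [-0.8, 0.0, -1.1]
width: 0.0216
grasp_force: 59.0
```

{"name": "arm_command", "arguments": {"targets": [{"xyz": [0,0,0],"delta_rot": [0,0,0],"grip": 1}]}}

```text
clock: 11.67
eef_pos: [0.6919, -0.06, 0.1026]
tool_rot: [[0.923, 0.386, -0.001], [0.386, -0.923, 0.0], [-0.001, -0.001, -1.0]]
ft_force: [0.3, -0.3, -1.8]
width: 0.0217
grasp_force: 59.0
```

{"name": "arm_command", "arguments": {"targets": [{"xyz": [0,0,0],"delta_rot": [0,0,0],"grip": 1}]}}

```text
clock: 11.75
eef_pos: [0.692, -0.06, 0.1027]
tool_rot: [[0.923, 0.386, -0.001], [0.386, -0.923, 0.0], [-0.001, -0.0, -1.0]]
ft_force: [-0.5, -0.6, -1.1]
width: 0.0214
grasp_force: 59.0
```

It weighs about 1.3 N, so tin C is the empty one. I'm carrying it to the nest.

{"name": "arm_command", "arguments": {"targets": [{"xyz": [0,0,-0.6],"delta_rot": [0,0,0],"grip": 1},{"xyz": [0,0,-0.9],"delta_rot": [0,0,0],"grip": 1},{"xyz": [0,0,-0.9],"delta_rot": [0,0,0],"grip": 1},{"xyz": [0,0,-0.35],"delta_rot": [0,0,0],"grip": 1},{"xyz": [-0.09,-0.46,0],"delta_rot": [0,0,0],"grip": 1}]}}

```text
clock: 12.17
eef_pos: [0.6859, -0.0497, 0.2187]
tool_rot: [[0.925, 0.38, 0.013], [0.38, -0.925, -0.005], [0.01, 0.01, -1.0]]
ft_force: [-0.2, -0.6, -0.1]
width: 0.0217
grasp_force: 58.9
```

{"name": "arm_command", "arguments": {"targets": [{"xyz": [-0.165,-0.86,0],"delta_rot": [0,0,0],"grip": 1},{"xyz": [-0.165,-0.86,0],"delta_rot": [0,0,0],"grip": 1},{"xyz": [-0.165,-0.86,0],"delta_rot": [0,0,0],"grip": 1},{"xyz": [-0.165,-0.86,0],"delta_rot": [0,0,0],"grip": 1},{"xyz": [-0.165,-0.86,0],"delta_rot": [0,0,0],"grip": 1}]}}

```text
clock: 12.58
eef_pos: [0.5839, 0.1028, 0.2132]
tool_rot: [[0.923, 0.385, 0.0], [0.385, -0.923, 0.0], [0.0, -0.0, -1.0]]
ft_force: [0.5, -0.2, -1.2]
width: 0.0218
grasp_force: 59.0
```

{"name": "arm_command", "arguments": {"targets": [{"xyz": [-0.165,-0.86,0],"delta_rot": [0,0,0],"grip": 1},{"xyz": [-0.165,-0.86,0],"delta_rot": [0,0,0],"grip": 1},{"xyz": [-0.165,-0.86,0],"delta_rot": [0,0,0],"grip": 1},{"xyz": [-0.165,-0.86,0],"delta_rot": [0,0,0],"grip": 1},{"xyz": [-0.08,-0.46,0],"delta_rot": [0,0,0],"grip": 1}]}}

```text
clock: 13.0
eef_pos: [0.4941, 0.239, 0.2133]
tool_rot: [[0.92, 0.391, -0.002], [0.391, -0.92, 0.003], [-0.001, -0.004, -1.0]]
ft_force: [0.8, 1.4, -1.5]
width: 0.0215
grasp_force: 59.0
```

{"name": "arm_command", "arguments": {"targets": [{"xyz": [0,0,0],"delta_rot": [0,0,0],"grip": 1},{"xyz": [0,0,0],"delta_rot": [0,0,0],"grip": 1},{"xyz": [0,0,0],"delta_rot": [0,0,0],"grip": 1}]}}

```text
clock: 13.25
eef_pos: [0.4983, 0.233, 0.2131]
tool_rot: [[0.923, 0.384, 0.001], [0.384, -0.923, -0.001], [0.0, 0.001, -1.0]]
ft_force: [0.6, 0.7, -1.3]
width: 0.0216
grasp_force: 59.0
```

```bash
python3 - <<'E'
from h import *
c,M=cam("wrist");o=env.get_obs();a=env.read_camera("wrist")
b=np.vstack([cv2.resize(a,(480,300)),cv2.resize(env.read_camera("scene")[110:240,330:522],(480,300))]);cv2.imwrite("pics/c6.png",b)
print(o["clock"],o["eef_pos"],o["tool_rot"],o["ft_force"],o["width"])
E
```

```text
13.25 [0.49827115 0.23295645 0.21314579] [[ 9.23158925e-01  3.84417884e-01  7.00146416e-04]
 [ 3.84418462e-01 -9.23158264e-01 -1.12460218e-03]
 [ 2.14028761e-04  1.30733574e-03 -9.99999123e-01]] [ 0.5727741   0.6785395  -1.32860856] 0.021590231178715533
```

View pics/c6.png

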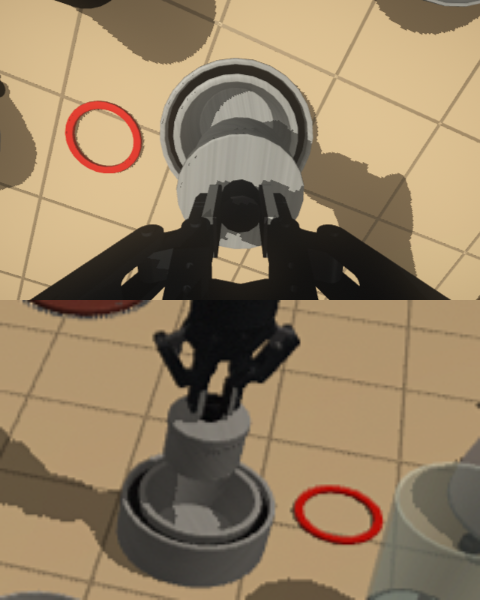

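{"name": "arm_command", "arguments": {"targets": [{"xyz": [0,-0.04,0.6],"delta_rot": [0,0,0],"grip": 1},{"xyz": [0,0,0.8],"delta_rot": [0,0,0],"grip": 1},{"xyz": [0,0,0.7],"delta_rot": [0,0,0],"grip": 1},{"xyz": [0,0,0.5],"delta_rot": [0,0,0],"grip": 1},{"xyz": [0,0,0.1],"delta_rot": [0,0,0],"grip": 1}]}}

```text
clock: 13.77
eef_pos: [0.4964, 0.2335, 0.1019]
tool_rot: [[0.924, 0.383, -0.004], [0.383, -0.924, -0.003], [-0.005, 0.001, -1.0]]
ft_force: [0.4, 0.4, -0.5]
width: 0.0221
grasp_force: 59.0
```

{"name": "arm_command", "arguments": {"targets": [{"xyz": [0,0,0.05],"delta_rot": [0,0,0],"grip": 1},{"xyz": [0,0,0],"delta_rot": [0,0,0],"grip": 1},{"xyz": [0,0,0],"delta_rot": [0,0,0],"grip": 1}]}}

```text
clock: 14.02
eef_pos: [0.4981, 0.2355, 0.1044]
tool_rot: [[0.923, 0.385, 0.002], [0.385, -0.923, 0.001], [0.002, 0.0, -1.0]]
ft_force: [0.3, 0.2, -1.3]
width: 0.0215
grasp_force: 59.0
```

{"name": "arm_command", "arguments": {"targets": [{"xyz": [0,0,0.08],"delta_rot": [0,0,0],"grip": 1},{"xyz": [0,0,0],"delta_rot": [0,0,0],"grip": 1},{"xyz": [0,0,0],"delta_rot": [0,0,0],"grip": 1}]}}

```text
clock: 14.27
eef_pos: [0.4972, 0.2357, 0.1005]
tool_rot: [[0.923, 0.386, 0.001], [0.386, -0.923, 0.0], [0.001, -0.0, -1.0]]
ft_force: [-0.2, 0.9, -1.4]
width: 0.0215
grasp_force: 59.0
```

{"name": "arm_command", "arguments": {"targets": [{"xyz": [0,0,0.05],"delta_rot": [0,0,0],"grip": 1},{"xyz": [0,0,0],"delta_rot": [0,0,0],"grip": 1},{"xyz": [0,0,0],"delta_rot": [0,0,0],"grip": 1}]}}

```text
clock: 14.52
eef_pos: [0.4969, 0.2356, 0.0979]
tool_rot: [[0.923, 0.386, -0.0], [0.386, -0.923, 0.0], [-0.0, -0.0, -1.0]]
ft_force: [0.3, -0.6, -0.4]
width: 0.0209
grasp_force: 59.0
```

{"name": "arm_command", "arguments": {"targets": [{"xyz": [0,0,0.03],"delta_rot": [0,0,0],"grip": 1},{"xyz": [0,0,0],"delta_rot": [0,0,0],"grip": 1},{"xyz": [0,0,0],"delta_rot": [0,0,0],"grip": 1}]}}

```text
clock: 14.77
eef_pos: [0.4969, 0.2356, 0.0977]
tool_rot: [[0.923, 0.386, 0.0], [0.386, -0.923, 0.0], [0.0, -0.0, -1.0]]
ft_force: [-1.3, -1.8, 4.8]
width: 0.0213
grasp_force: 59.9
```

{"name": "arm_command", "arguments": {"targets": [{"xyz": [0,0,0],"delta_rot": [0,0,0],"grip": 0},{"xyz": [0,0,0],"delta_rot": [0,0,0],"grip": 0},{"xyz": [0,0,0],"delta_rot": [0,0,0],"grip": 0},{"xyz": [0,0,-0.3],"delta_rot": [0,0,0],"grip": 0},{"xyz": [0,0,-0.9],"delta_rot": [0,0,0],"grip": 0}]}}

```text
clock: 15.18
eef_pos: [0.4939, 0.234, 0.1408]
tool_rot: [[0.923, 0.386, -0.01], [0.386, -0.923, -0.005], [-0.011, 0.001, -1.0]]
ft_force: [0.2, 0.4, 0.1]
width: 0.0424
grasp_force: 0.0
```

{"name": "arm_command", "arguments": {"targets": [{"xyz": [0,0,-0.9],"delta_rot": [0,0,0],"grip": 0},{"xyz": [0,0,-0.9],"delta_rot": [0,0,0],"grip": 0},{"xyz": [0,0,-0.5],"delta_rot": [0,0,0],"grip": 0},{"xyz": [0,0,0],"delta_rot": [0,0,0],"grip": 0},{"xyz": [0,0,0],"delta_rot": [0,0,0],"grip": 0}]}}

```text
clock: 15.6
eef_pos: [0.4975, 0.2358, 0.2379]
tool_rot: [[0.923, 0.385, 0.003], [0.385, -0.923, 0.001], [0.003, -0.0, -1.0]]
ft_force: [-0.2, -0.2, -0.5]
width: 0.0426
grasp_force: 0.0
```

```bash
python3 - <<'E'
from h import *
a=env.read_camera("wrist");s=env.read_camera("scene")
b=np.vstack([cv2.resize(a,(480,300)),np.hstack([cv2.resize(s[150:240,360:450],(240,240)),cv2.resize(env.read_camera("side")[230:310,255:335],(240,240))])]);cv2.imwrite("pics/c7.png",b)
print(env.get_obs()["clock"],env.get_obs()["eef_pos"],env.get_obs()["width"])
E
```

```text
15.75 [0.49604496 0.23506899 0.23511971] 0.0426078541384097
```

View pics/c7.png

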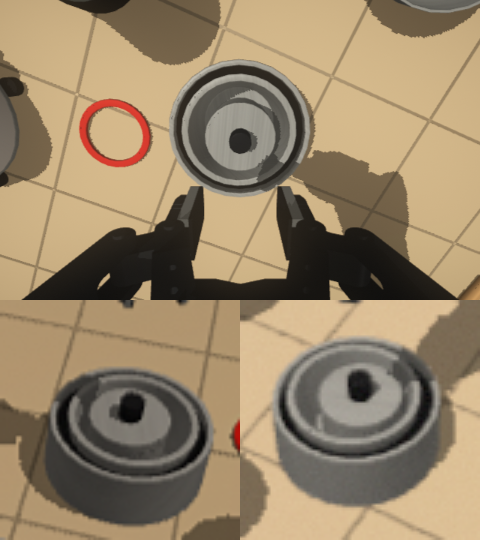

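The tin stands upright in the home-seated middle bowl (knob at (240,141) in the upper picture), and the gripper is clear. I'm handing in.

```bash
python3 -c "
from plant import env
print(env.job_done())"
```

```text
the job is handed in; nothing more can be done
None
```

The job is handed in: the middle bowl is pressed fully home in the big bowl, the empty tin (about 1.3 N when lifted) stands upright inside it, and the two tins I took as full were never touched or weighed.

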